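Uncap the contact-cleaner can and hold it aimed at the circuit board

TASK

Lift the loose cap off the spray can while the can stays in its holder, and set it down, not dropped, open side down in the low round dish; let go of it there. Then draw the can out of its holder, tip it about halfway over (45 degrees) with the nozzle side downwards, and keep it raised so that the nozzle looks down at the middle of the circuit board from about 15 cm. Finish while still holding the can there, still and clear of everything, and leave all the other things on the bench where they are.

Things in the scene. Friction and masses are not known exactly. Their poses are not given: they have to be found in the camera images.
- can: Slim bare-metal spray can with a paper band, upright in the holder, base 8 mm above the bench; 85-170 g. Cylinder 38 mm in diameter up to its shoulder at 85 mm, then a 29 mm neck to 93 mm and a black spray head 14 mm wide to 112 mm. Origin: centre of its base; z up its axis, x the way the nozzle sprays: at the start towards the robot (world -x, up to 0.5 rad either side).
- nozzle (a point): The opening of the can's spray head: the end of a short side spout, 104 mm above the can's base and 13 mm off its axis along the can's x. Hidden under the cap at the start.
- spray_point (a point): Imaginary point 150 mm straight out of the nozzle along the can's x: at (163, 0, 104) mm in the can's frame.
- cap: Loose white plastic cap, an upside-down cup 37 mm wide, 38 mm tall, closed flat on top; about 15 g. Origin: centre of its open lower rim; z up. At the start it sits on the can's shoulder (origin 85 mm above the can's base, its top 131 mm above the bench) and hides the spray head; it lifts straight off, clear after 30 mm.
- holder: Can holder fixed to the bench: a grey block 75 x 75 mm, 44 mm high, on a 95 mm square steel foot, with a round pocket 41 mm wide, 36 mm deep, in the middle of its top. Origin: centre of its underside, on the bench.
- dish: Low round black rubber dish fixed to the bench, the rest for the cap: 68 mm outer, 60 mm inner diameter, floor 3 mm above the bench, rim 9 mm above the bench. Origin: centre of its underside, on the bench.
- board_centre (a point): Middle of the upper face of the green circuit board, which lies level, 50 mm above the bench, in a fixed board holder (110 x 130 mm; two black jaws rise to 56 mm above the bench along its two shorter edges). The board shows 90 x 100 mm between the jaws.
- screwdriver: Bystander, to be left alone: a screwdriver lying on the bench, about 170 long (mm). Origin near the middle of its underside.
- battery: Bystander, to be left alone: a small blue battery block, 70 x 36 x 22 high (mm). Origin near the middle of its underside.
- tape: Bystander, to be left alone: a roll of black tape lying flat, 68 across, 19 high (mm). Origin near the middle of its underside.
- bottle: Bystander, to be left alone: a plain white screw-cap bottle, 60 across, 150 tall; not the spray can (mm). Origin near the middle of its underside.
- tray: Bystander, to be left alone: an open clear plastic parts tray, 80 x 110, 30 high (mm). Origin near the middle of its underside.
- wrench: Bystander, to be left alone: a wrench lying on the bench, about 140 long (mm). Origin near the middle of its underside.
- jar: Bystander, to be left alone: a small glass jar with a metal lid, 44 across, 50 tall (mm). Origin near the middle of its underside.
- board: The board holder with the circuit board (see board_centre): fixed to the bench. Origin: centre of its underside; the jaws run along its x at y = -55 and +55 mm.
Mind the look-alikes: they are no part of the job. Leave any yellow look-alike of the cap alone.

How it is judged (in metres and radians):
On the way, in this order (a step that is already met when the one before it is completed fails the run):
1. the cap rests open side down in the dish, let go, while the can still stands in its holder (horizontal distance between cap and dish below 0.016 m and z of cap in the frame of dish below 0.007 m and angle between cap's own z axis and vertical below 0.12 rad and contact force between cap and the fingers below 0.05 N and linear speed of cap below 0.03 m/s and z of can in the frame of holder below 0.02 m and horizontal distance between can and holder below 0.01 m), for 0.2 s.
2. the can is drawn clear of its holder in the fingers (height (world z) of can above 0.05 m and contact force between can and the fingers above 1 N), for 0.1 s.
At the end, for the whole second after the job is handed in: Cap released, upright on the dish floor within 16 mm of its middle. Can held still in the fingers, touching nothing else, base over 35 mm up, axis 30-60 deg from upright, spray direction at least 22 deg below level, the point 150 mm out of the nozzle within 50 mm of the board's middle (horizontal distance between cap and dish below 0.016 m and z of cap in the frame of dish below 0.007 m and angle between cap's own z axis and vertical below 0.12 rad and contact force between cap and the fingers below 0.05 N and linear speed of each of cap, can below 0.03 m/s and contact force between can and the fingers above 1 N and height (world z) of can above 0.035 m and angle between can's own z axis and vertical between 0.52 and 1.05 rad and angle between can's own x axis and vertical above 1.95 rad and distance between spray_point and board_centre below 0.05 m and angular speed of can below 0.2 rad/s and contact force between can and holder below 0.05 N and contact force between can and dish below 0.05 N and contact force between can and board below 0.05 N and contact force between can and screwdriver below 0.05 N and contact force between can and battery below 0.05 N and contact force between can and tape below 0.05 N and contact force between can and bottle below 0.05 N and contact force between can and tray below 0.05 N and contact force between can and wrench below 0.05 N and contact force between can and jar below 0.05 N); the arm keeps its last pose, push and grip.
It fails at once if the cap is dropped (falls free faster than 0.7 m/s) (contact force between cap and the fingers below 0.01 N and linear speed of cap above 0.7 m/s).
It fails at once if one of the other things on the bench is moved more than 30 mm (distance of any of screwdriver, battery, tape, bottle, tray, wrench, jar from where it was at the start of the episode above 0.03 m).
It also fails if it takes over 59 s, if anything falls off the work surface, if the arm or the gripper's body presses on something with over 40 N, if the wrist force passes 120 N, or if a joint passes its speed limit or range.

ROBOT

A 6-joint arm with a two-finger parallel gripper is mounted at the origin on the work surface. World frame = base frame: x ahead of the robot, y to its left, z up, the work surface at z = 0. Lengths are in m, angles in degrees, forces in N, time in s.
With the tool pointing down it reaches from about 0.275 to 0.85 m from the base axis. Payload 19 kg.
Tool frame: the origin (TCP) lies midway between the tips of the shut fingers; the grasp point (between the pads) lies 19 mm behind it; z points along the fingers, y is the direction in which the jaws open and shut (so a half turn about z gives the same grasp; the last joint's range is limited). The gripper opens to 85 mm and grips with 20 to 120 N. Pads are 22 mm wide; open, the fingers measure 114 mm over their backs; the gripper's body (76 mm by 85 mm) begins 54 mm behind the grasp point. The pads swing forward as they close: fully open they stand 13 mm farther back than shut.
Start: joints at [-78.323, 8.623, 82.357, -0, 89.026, -7.678], TCP at [0.191, -0.542, 0.231] pointing down, gripper open.
Joint ranges: [-160.23, 160.23], [-39.13, 120.54], [6.94, 153.29], [-79.49, 259.48], [9.18, 160.14], [-161.06, 161.06]. Speed limits (degrees/s): [108.29, 108.29, 127.2, 172.46, 172.46, 172.46].

INTERFACE

Orientations are given as a 3x3 rotation matrix whose columns are the frame's x, y, z axes.
In Python, from cell import status, viewer, hand_in gives the robot as it stands. The module is installed in compiled form; this text tells all that it offers.
- The arm moves only by the shell command python3 -m creep 'ROWS' [FORCE]. ROWS is JSON, a list of rows, each a list of 7 numbers: the shift along the tool's x, y, z in cm, then the turn, a rotation vector about the tool's x, y, z in degrees, then the opening, from -1 (shut) to 1 (fully open). In form: [[x, y, z, ax, ay, az, jaw], ...]. A call has 1 to 12 rows; each row shifts and turns the pose as measured when the row begins, along the tool's axes as they then stand; what a row does not reach is not made up. A row lasts 1/8 s, in which the tool goes at most 62.5 mm and 10.7 degrees, less where a joint would pass 70% of its speed; a pose out of reach is approached as far as the arm can. A call is refused whole if a number of a shift passes 6.25 or a number of a turn 10.7, either way. A call with a gripper value outside its range is refused whole. The fingers move at their own pace and stop on an object; FORCE is the grip in N (left out, the last holds). Time passes only in rows, so rows that do not move let the fingers close. It gives the time, the measured TCP pose, the force and the opening at its end, in the units of the state.
- status.state(): the state, without advancing time (a new reading comes with each control period).
- viewer.get_image(name): name is "scene" or "top"; returns a dict with "image" (384x512x3 uint8, red, green, blue), "vertical_fov" (degrees; the focal length in pixels is half the picture's height over the tangent of half this angle, whatever the lens; pixels are square), "cx", "cy" (the principal point, pixels), "R" (3x3) and "t" (3): a world point X has camera coordinates R X + t. Camera axes: x right, y down, z forward; pixel columns grow to the right and rows downward; lengths in m; the calibration is good to about 2 mm. A picture is of the moment at which its call begins. There is no depth.
- hand_in(): hands the job in, once; it reports no verdict.
The state is a dict: "clock": time; "joint_positions": joint angles; "qvel": joint speeds; "effort": joint torques, N m; "eef_pos": TCP position; "tool_rot": TCP orientation; "wrist_force": force on the tool from outside, world axes, zero at the start; "moment": the same for the moment, N m; "grip_width": opening from 0.0 (shut) to 1.0 (fully open).
Only numpy, scipy, OpenCV 4.12 (cv2) and the standard library are available. Lean on these libraries where they do the work, as an engineer would, in place of code of your own. Each camera call takes 0.05 s, during which the arm holds its last target.

## Working session

There is one attempt and no reset: what is moved stays moved. The work goes in short steps, Python scripts to look and compute and a shell command to move; the robot and the scene stay as the last step left them, time stands still between calls to the robot, and variables do not carry over. Pictures are saved under pics/ and viewed, and the job is handed in when it is done.

```bash
mkdir -p pics; cat > h.py <<'E'
import numpy as np, cv2
from cell import status, viewer, hand_in
def grab(name,fn):
    d=viewer.get_image(name); cv2.imwrite(fn,d["image"][:,:,::-1]); np.savez(fn+'.npz',**{k:np.array(v) for k,v in d.items()}); return d
def load(fn): return dict(np.load(fn+'.npz'))
def ray(d,u,v):
    f=192/np.tan(np.radians(float(d["vertical_fov"]))/2)
    r=np.array([(u-d["cx"])/f,(v-d["cy"])/f,1.0]); R=np.array(d["R"]); return -R.T@np.array(d["t"]), R.T@r
def plane(d,u,v,z):
    c,r=ray(d,u,v); return c+r*(z-c[2])/r[2]
def proj(d,X):
    f=192/np.tan(np.radians(float(d["vertical_fov"]))/2)
    p=np.array(d["R"])@np.array(X)+d["t"]; return p[0]/p[2]*f+d["cx"],p[1]/p[2]*f+d["cy"]
E
python3 - <<'E'
from h import *
for n in("scene","top"):
    d=grab(n,f"pics/{n}0.png"); print(n,d["vertical_fov"],d["cx"],d["cy"],ray(d,d["cx"],d["cy"]))
print(status.state())
E
```

```text
scene 56.12640397806576 246.50482933038143 189.9705873280211 (array([1.15838809, 0.33914819, 0.727345  ]), array([-0.65004706, -0.31996959, -0.68924472]))
top 53.14295247246163 253.2509465908864 194.6498754647363 (array([0.48228826, 0.03968731, 1.11619618]), array([ 0.08579918, -0.00262931, -0.99630898]))
{'clock': 0.1, 'joint_positions': array([-7.83231487e+01,  8.64870488e+00,  8.23886216e+01, -1.47881508e-03,
        8.90263695e+01, -7.67820998e+00]), 'qvel': array([-0.10698094, -0.06372661,  0.03249073, -0.03610515, -0.04207585,
        0.01647523]), 'effort': array([ 4.72064072e-03, -7.14376688e+01, -5.71799290e+01, -9.84155758e-05,
        7.21387492e-03,  7.92845776e-05]), 'eef_pos': array([ 0.19048992, -0.54229502,  0.23073588]), 'tool_rot': array([[ 9.43482757e-01,  3.31421522e-01, -2.50272000e-04],
       [ 3.31421594e-01, -9.43482142e-01,  1.08347389e-03],
       [ 1.22959403e-04, -1.10518447e-03, -9.99999382e-01]]), 'wrist_force': array([ 1.75515192, -0.21203815, -1.25976577]), 'moment': array([ 0.00161269,  0.01645412, -0.00666433]), 'grip_width': 0.9979586143575122}
```

```bash
ls; ls pics
```

```text
h.py
pics
scene0.png
scene0.png.npz
top0.png
top0.png.npz
```

View pics/scene0.png

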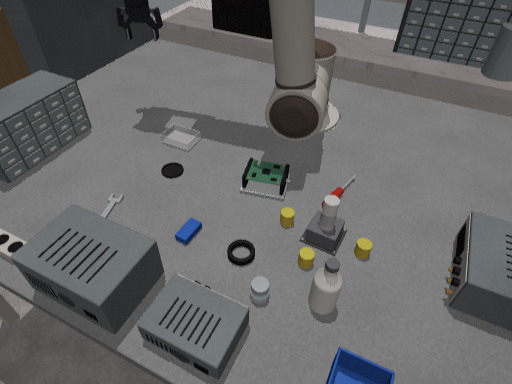

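View pics/top0.png

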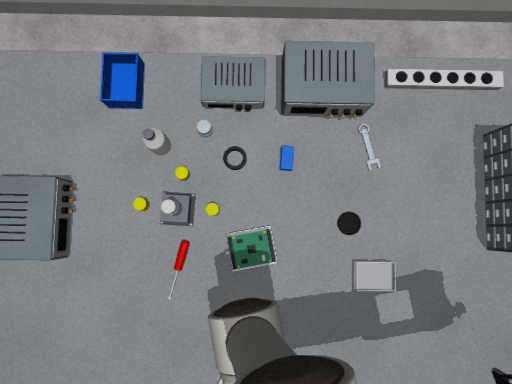

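The scene view has the white cap on the can at about (331,203) and the dish at (172,170). In the top view the cap is at (170,207), the dish (solid black disc) at (349,223), and the tape (ring with a hole) at (235,158). The board is at (251,248), and three yellow look-alikes are at (140,204), (182,172) and (212,209). Next I'll measure these and enlarge the crops.

```bash
python3 - <<'E'
from h import *
t=load("pics/top0.png"); s=load("pics/scene0.png")
def crop(d,u0,v0,w,h,k): return cv2.resize(d["image"][v0:v0+h,u0:u0+w,::-1],None,fx=k,fy=k,interpolation=cv2.INTER_CUBIC)
a=np.hstack([crop(t,140,180,70,56,5),crop(s,295,185,70,56,5)])
b=np.hstack([crop(t,315,195,70,56,5),crop(t,220,218,70,56,5)])
cv2.imwrite("pics/crop0.png",np.vstack([a,b]))
def blobs(d,mask,box,mn=30):
    m=np.zeros(mask.shape,np.uint8); u0,v0,u1,v1=box; m[v0:v1,u0:u1]=mask[v0:v1,u0:u1]
    n,l,st,c=cv2.connectedComponentsWithStats(m)
    return [(c[i],st[i]) for i in range(1,n) if st[i][4]>mn]
for n,d,bw,bd in(("top",t,(150,185,200,235),(325,200,375,245)),("scene",s,(310,185,350,225),(150,155,195,185))):
    im=d["image"].astype(int); mn=im.min(2);mx=im.max(2)
    for c,st in blobs(d,((mn>165)&(mx-mn<25)),bw): print(n,"white",c,st,plane(d,*c,.131))
    for c,st in blobs(d,(mx<50),bd): print(n,"black",c,st,plane(d,*c,.006))
    g=((im[...,1]>im[...,0]+25)&(im[...,1]>im[...,2]+10))
    for c,st in blobs(d,g,(220,150,300,280)):print(n,"green",c,st,plane(d,*c,.05))
E
```

```text
top white [167.72       206.03333333] [161 200  14  13 150] [0.53412497 0.25613182 0.131     ]
top black [348.52811736 223.12469438] [337 212  24  23 409] [ 0.50000262 -0.23963957  0.006     ]
top green [251.06078431 248.29607843] [ 231  230   41   39 1020] [0.42571385 0.04047097 0.05      ]
scene white [331.62608696 199.86956522] [325 195  15  10 115] [0.53487496 0.25470504 0.131     ]
scene black [172.04615385 170.03076923] [162 163  22  15 260] [ 0.50327701 -0.23948185  0.006     ]
scene green [264.96153846 172.67692308] [246 160  39  25 520] [0.4308281  0.03951501 0.05      ]
```

View pics/crop0.png

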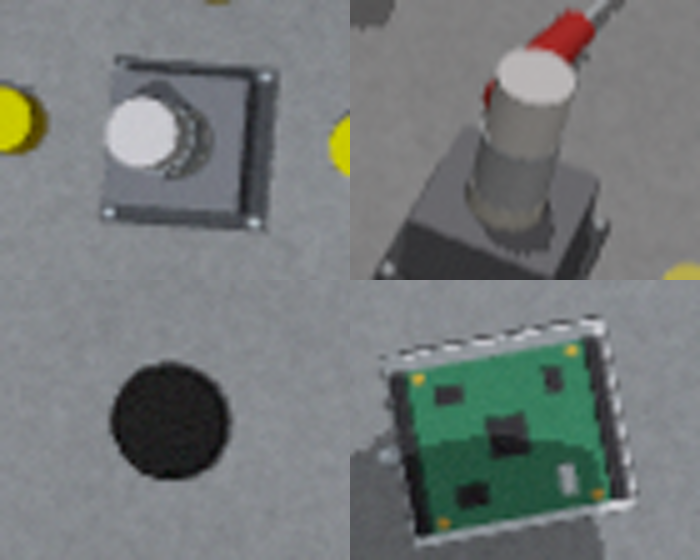

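The crop shows that the white cap on the grey can, in the grey holder, is the target. The solid black disc is the dish, and the yellow ones are decoys. Both views agree to 1.5 mm on the cap at (0.534, 0.2555) and to 3 mm on the dish at (0.5015, -0.2395). Next I'll check the bottle clearance and move over.

```bash
cat >> h.py <<'E'
def goto(p,info=True):
    s=status.state(); R=np.array(s["tool_rot"]); e=np.array(s["eef_pos"])
    print("clk",round(s["clock"],2),"tcp",e.round(4),"need tool cm",(100*R.T@(np.array(p)-e)).round(2),"grip",round(s["grip_width"],3),"F",np.round(s["wrist_force"],1))
E
python3 - <<'E'
from h import *
t=load("pics/top0.png"); s=load("pics/scene0.png")
print(plane(t,151,134,.15),plane(s,332,266,.15))
goto([.534,.2555,.2])
E
python3 -m creep '[[3.7,-4,0,0,0,0,1],[3.7,-4,0,0,0,0,1],[3.7,-4,0,0,0,0,1],[3.7,-4,0,0,0,0,1],[3.7,-4,0,0,0,0,1],[3.7,-4,0,0,0,0,1],[3.7,-4,0,0,0,0,1],[3.7,-4,0,0,0,0,1],[3.7,-4,0,0,0,0,1],[3.7,-4,0,0,0,0,1]]'
python3 -c "
from h import *
goto([.534,.2555,.2])"
```

```text
[0.71681495 0.30123503 0.15      ] [0.72735943 0.31074112 0.15      ]
clk 0.1 tcp [ 0.1905 -0.5423  0.2307] need tool cm [ 58.85 -63.88   3.15] grip 0.998 F [ 1.8 -0.2 -1.3]
clock: 1.35
eef_pos: [0.4107, -0.0287, 0.2296]
tool_rot: [[0.946, 0.325, 0.0], [0.325, -0.946, 0.004], [0.001, -0.004, -1.0]]
wrist_force: [0.1, -1.0, 0.6]
grip_width: 1.002
clk 1.35 tcp [ 0.4107 -0.0287  0.2296] need tool cm [ 20.89 -22.86   3.09] grip 1.002 F [ 0.1 -1.   0.6]
```

```bash
python3 -m creep '[[3.7,-4,0.5,0,0,0,1],[3.7,-4,0.5,0,0,0,1],[3.7,-4,0.5,0,0,0,1],[3.7,-4,0.5,0,0,0,1],[3,-3.5,0.5,0,0,0,1],[2,-2,0.5,0,0,0,1],[0,0,0,0,0,0,1],[0,0,0,0,0,0,1]]'
python3 -c "
from h import *
goto([.534,.2555,.2])"
```

```text
clock: 2.35
eef_pos: [0.5295, 0.2524, 0.1973]
tool_rot: [[0.944, 0.33, -0.003], [0.33, -0.944, 0.003], [-0.002, -0.004, -1.0]]
wrist_force: [-1.1, -0.3, -0.8]
grip_width: 0.999
clk 2.35 tcp [0.5295 0.2524 0.1973] need tool cm [ 0.53 -0.14 -0.27] grip 0.999 F [-1.1 -0.3 -0.8]
```

```bash
python3 -m creep '[[0.5,-0.1,2,0,0,0,1],[0,0,3,0,0,0,1],[0,0,2.5,0,0,0,1],[0,0,1.2,0,0,0,1],[0,0,0,0,0,0,1]]'
python3 - <<'E'
from h import *
goto([.534,.2555,.102])
a=grab("top","pics/t1.png");b=grab("scene","pics/s1.png")
im=np.hstack([cv2.resize(a["image"][160:260,110:230,::-1],None,fx=3,fy=3),cv2.resize(b["image"][150:250,270:390,::-1],None,fx=3,fy=3)])
cv2.imwrite("pics/c1.png",im)
E
```

```text
clock: 2.98
eef_pos: [0.5335, 0.252, 0.1055]
tool_rot: [[0.945, 0.326, -0.003], [0.326, -0.945, 0.002], [-0.002, -0.003, -1.0]]
wrist_force: [0.6, -0.2, 1.0]
grip_width: 0.998
clk 2.98 tcp [0.5335 0.252  0.1055] need tool cm [ 0.16 -0.31  0.35] grip 0.998 F [ 0.6 -0.2  1. ]
```

View pics/c1.png

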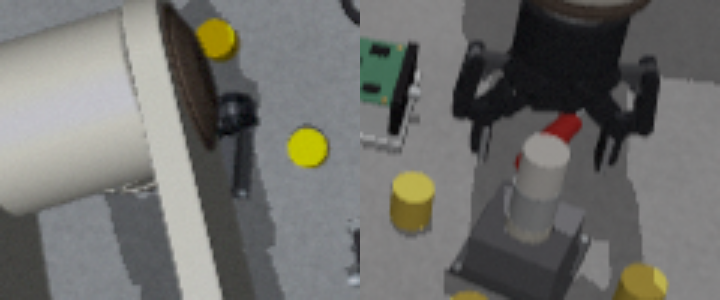

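Scene crop: the open fingers sit either side of the cap, with their midpoint at the cap top at about crop (545,155). I'll correct by 3 mm and close.

```bash
python3 -m creep '[[0.2,-0.4,0.4,0,0,0,1],[0,0,0,0,0,0,1],[0,0,0,0,0,0,-1],[0,0,0,0,0,0,-1],[0,0,0,0,0,0,-1],[0,0,0,0,0,0,-1],[0,0,0,0,0,0,-1],[0,0,0,0,0,0,-1]]' 25
python3 -c "
from h import *
goto([.534,.2555,.102])"
```

```text
clock: 4.08
eef_pos: [0.5357, 0.2574, 0.1049]
tool_rot: [[0.945, 0.327, 0.003], [0.327, -0.945, 0.004], [0.004, -0.003, -1.0]]
wrist_force: [-0.2, -0.2, 0.6]
grip_width: 0.43
clk 4.08 tcp [0.5357 0.2574 0.1049] need tool cm [-0.22  0.13  0.29] grip 0.43 F [-0.2 -0.2  0.6]
```

Opening 0.43 × 85 mm = 36.6 mm, so it is on the cap. I'll lift it.

```bash
python3 -m creep '[[0,0,-1,0,0,0,-1],[0,0,-1.5,0,0,0,-1],[0,0,-2,0,0,0,-1],[0,0,-2.5,0,0,0,-1],[0,0,-2,0,0,0,-1],[0,0,0,0,0,0,-1]]'
python3 - <<'E'
from h import *
goto([.5015,-.2395,.19])
b=grab("scene","pics/s2.png")
cv2.imwrite("pics/c2.png",cv2.resize(b["image"][120:260,270:390,::-1],None,fx=4,fy=4,interpolation=cv2.INTER_CUBIC))
E
```

```text
clock: 4.82
eef_pos: [0.5357, 0.2572, 0.203]
tool_rot: [[0.945, 0.327, 0.006], [0.327, -0.945, 0.005], [0.007, -0.003, -1.0]]
wrist_force: [0.2, -0.8, -0.6]
grip_width: 0.426
clk 4.83 tcp [0.5357 0.2572 0.203 ] need tool cm [-19.48  45.83   1.02] grip 0.426 F [ 0.2 -0.8 -0.6]
```

View pics/c2.png

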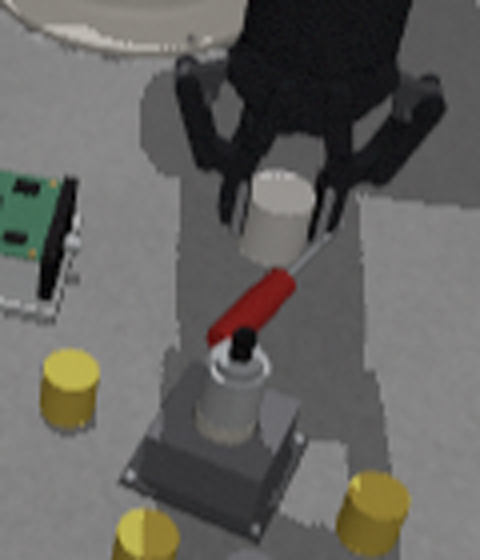

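The cap is held between the fingers at crop (277,215), and the can stays in the holder with its black spray head exposed at (242,345). On to the dish.

```bash
python3 -m creep '[[-1,2.4,0,0,0,0,-1],[-1.9,4.5,0,0,0,0,-1],[-1.9,4.5,0,0,0,0,-1],[-1.9,4.5,0,0,0,0,-1],[-1.9,4.5,0,0,0,0,-1],[-1.9,4.5,0,0,0,0,-1],[-1.9,4.5,0,0,0,0,-1],[-1.9,4.5,0,0,0,0,-1],[-1.9,4.5,0,0,0,0,-1],[-1.9,4.5,0,0,0,0,-1],[-1.2,2.6,0,0,0,0,-1],[0,0,0,0,0,0,-1]]'
python3 - <<'E'
from h import *
goto([.503,-.238,.07])
a=grab("top","pics/t3.png");b=grab("scene","pics/s3.png")
cv2.imwrite("pics/c3.png",np.hstack([cv2.resize(a["image"][150:270,100:260,::-1],None,fx=2.5,fy=2.5,interpolation=cv2.INTER_CUBIC),cv2.resize(b["image"][80:200,90:250,::-1],None,fx=2.5,fy=2.5,interpolation=cv2.INTER_CUBIC)]))
cv2.imwrite("pics/c3b.png",cv2.resize(a["image"][190:225,150:195,::-1],None,fx=12,fy=12,interpolation=cv2.INTER_CUBIC))
cv2.imwrite("pics/c3c.png",cv2.resize(b["image"][190:250,300:360,::-1],None,fx=9,fy=9,interpolation=cv2.INTER_CUBIC))
E
```

```text
clock: 6.38
eef_pos: [0.4964, -0.2504, 0.1899]
tool_rot: [[0.945, 0.328, -0.007], [0.328, -0.945, 0.008], [-0.004, -0.01, -1.0]]
wrist_force: [0.6, 0.1, -0.7]
grip_width: 0.432
clk 6.38 tcp [ 0.4964 -0.2504  0.1899] need tool cm [ 1.08 -0.84 11.99] grip 0.432 F [ 0.6  0.1 -0.7]
```

View pics/c3.png

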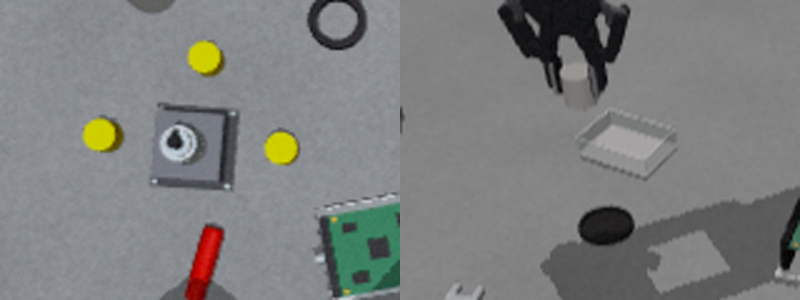

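View pics/c3b.png

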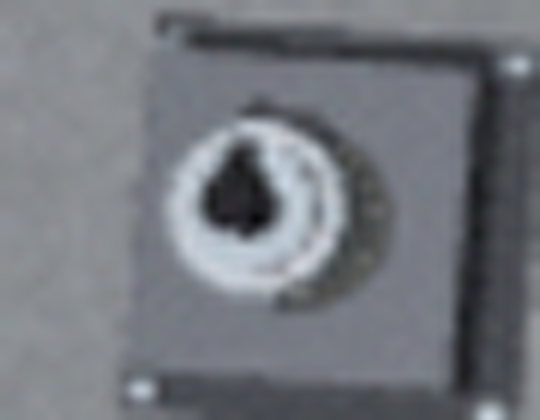

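View pics/c3c.png

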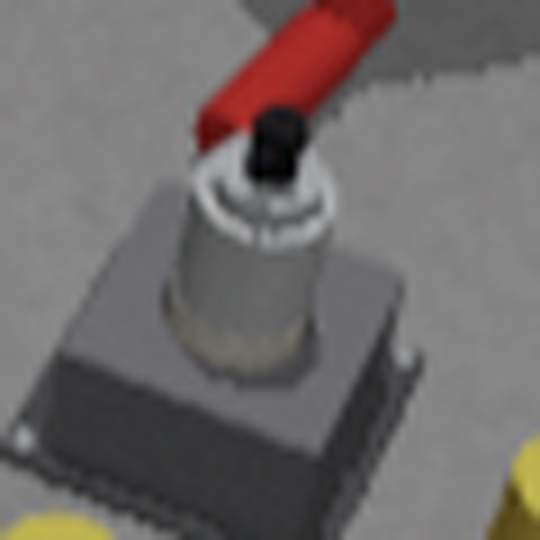

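The cap hangs between the fingers above the dish. In the top crop, though, the head's narrow side at crop (240,145) points to +x, and the brief says -x. I'll project both hypotheses to check.

```bash
python3 - <<'E'
from h import *
a=load("pics/t3.png");b=load("pics/s3.png")
for n,d,u0,v0,k in(("top",a,150,190,12),("scene",b,300,190,9)):
    for nm,X in(("axis top",(.534,.2555,.12)),("axis neck",(.534,.2555,.101)),("shoulder",(.534,.2555,.093)),("noz -x",(.521,.2555,.112)),("noz +x",(.547,.2555,.112))):
        u,v=proj(d,X); print(n,nm,round((u+.5-u0)*k),round((v+.5-v0)*k))
im=a["image"][190:225,150:195]; print(im[6:24,10:30].mean(2).astype(int))
E
```

```text
top axis top 233 202
top axis neck 251 207
top shoulder 259 209
top noz -x 238 264
top noz +x 243 144
scene axis top 286 122
scene axis neck 274 172
scene shoulder 269 192
scene noz -x 295 112
scene noz +x 266 175
[[142 135 130 121 122 123 123 121 123 122 123 123 124 122 121 125 123 123
  122 124]
 [140 136 120 123 121 122 123 122 123 124 122 120 123 124 123 125 125 124
  123 123]
 [140 135 122 124 123 119 125 122 120 121 115  89 100 121 122 123 121 122
  124 122]
 [144 140 117 120 124 122 123 121 124 118  88  80  85  87  88  92 101 122
  120 127]
 [142 138 118 124 123 121 124 124 136 151 188 191 181 151  98  75  79  97
  125 123]
 [139 139 125 120 121 124 127 157 187 148 137 165 204 201 186 139  82  63
   92 120]
 [142 139 125 121 121 135 181 191 157  84  64 117 195 182 172 196 174  89
   87  91]
 [147 141 116 122 130 166 199 187 123  38  48 109 199 194 183 163 194 143
   74  85]
 [144 136 120 125 157 195 182 151  64  40  35  65 149 201 186 136 159 177
  117  72]
 [136 121 122 128 159 202 177  68  47  39  41  31 112 199 198 179 157 188
  120  72]
 [134 121 122 138 184 195 148  45  42  45  44  33  63 146 199 188 152 195
  147  67]
 [139 131 120 141 187 192 141  45  46  44  37  30  52 135 199 184 129 192
  149  70]
 [137 123 122 135 176 198 177  97  43  45  36  16  75 162 200 181 139 193
  151  72]
 [137 119 122 131 171 202 195 180 150 134  67 112 155 194 195 172 174 184
  105  74]
 [135 116 120 123 149 202 200 197 194 195 186 188 193 196 190 157 199 180
   77  75]
 [138 121 122 123 136 176 202 201 196 198 198 197 191 171 182 199 186 116
   77  84]
 [140 124 122 122 124 141 177 202 205 199 196 174 167 159 201 192 134  77
   79  84]
 [141 125 120 122 125 124 136 162 191 202 202 199 197 184 144 117  86  81
   80  91]]
```

The head matches the +x hypothesis exactly: predicted (243,144), seen (240,145) in the top view, and the scene view agrees. So the nozzle faces away from the robot, and I'll trust the images over the text. First, set the cap down.

```bash
python3 -m creep '[[0.5,-0.4,1.5,0,0,0,-1],[0.6,-0.4,3,0,0,0,-1],[0,0,4,0,0,0,-1],[0,0,3,0,0,0,-1],[0,0,1.5,0,0,0,-1],[0,0,0,0,0,0,-1]]'
python3 - <<'E'
from h import *
goto([.503,-.238,.016])
b=grab("scene","pics/s4.png")
cv2.imwrite("pics/c4.png",cv2.resize(b["image"][110:200,120:230,::-1],None,fx=5,fy=5,interpolation=cv2.INTER_CUBIC))
E
```

```text
clock: 7.22
eef_pos: [0.5046, -0.2282, 0.053]
tool_rot: [[0.942, 0.336, -0.007], [0.336, -0.942, 0.01], [-0.004, -0.011, -1.0]]
wrist_force: [-0.5, 1.6, -0.1]
grip_width: 0.428
clk 7.22 tcp [ 0.5046 -0.2282  0.053 ] need tool cm [-0.47  0.91  3.69] grip 0.428 F [-0.5  1.6 -0.1]
```

View pics/c4.png

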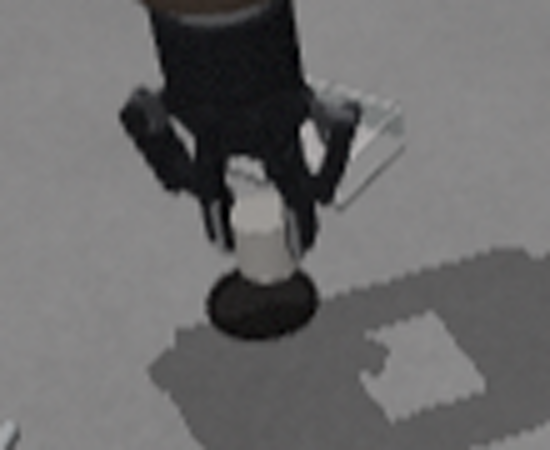

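```bash
python3 -m creep '[[-0.3,0.5,0,0,0,0,-1],[0,0,0.8,0,0,0,-1],[0,0,0.8,0,0,0,-1],[0,0,0,0,0,0,-1]]'
python3 -c "
from h import *
goto([.503,-.238,.016])"
```

```text
clock: 7.78
eef_pos: [0.5048, -0.2353, 0.0392]
tool_rot: [[0.942, 0.336, -0.003], [0.336, -0.942, 0.007], [-0.001, -0.007, -1.0]]
wrist_force: [-0.4, -0.6, -0.1]
grip_width: 0.429
clk 7.78 tcp [ 0.5048 -0.2353  0.0392] need tool cm [-0.26  0.22  2.32] grip 0.429 F [-0.4 -0.6 -0.1]
```

```bash
python3 -m creep '[[-0.2,0.2,0.7,0,0,0,-1],[0,0,0.6,0,0,0,-1],[0,0,0.3,0,0,0,-1],[0,0,0,0,0,0,-1]]'
python3 - <<'E'
from h import *
goto([.503,-.238,.016])
b=grab("scene","pics/s5.png")
cv2.imwrite("pics/c5.png",cv2.resize(b["image"][120:200,120:220,::-1],None,fx=7,fy=7,interpolation=cv2.INTER_CUBIC))
E
```

```text
clock: 8.28
eef_pos: [0.5034, -0.2379, 0.0219]
tool_rot: [[0.942, 0.336, -0.003], [0.336, -0.942, 0.007], [-0.001, -0.008, -1.0]]
wrist_force: [-0.4, 0.3, 0.5]
grip_width: 0.428
clk 8.28 tcp [ 0.5034 -0.2379  0.0219] need tool cm [-0.04  0.    0.59] grip 0.428 F [-0.4  0.3  0.5]
```

View pics/c5.png

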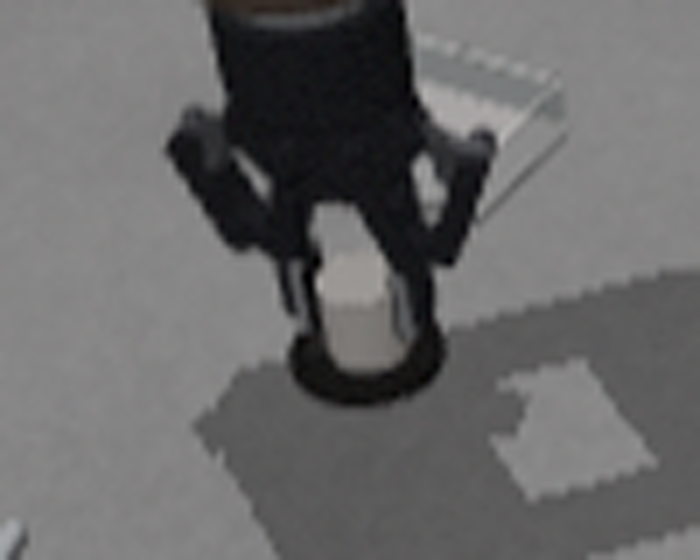

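The cap is centred in the dish and about 6 mm above the floor. I'll lower until contact.

```bash
python3 -m creep '[[0,0,0.3,0,0,0,-1],[0,0,0.2,0,0,0,-1],[0,0,0,0,0,0,-1]]'
python3 -m creep '[[0,0,0.15,0,0,0,-1],[0,0,0,0,0,0,-1]]'
python3 -m creep '[[0,0,0.15,0,0,0,-1],[0,0,0,0,0,0,-1]]'
```

```text
clock: 8.7
eef_pos: [0.5036, -0.2379, 0.0171]
tool_rot: [[0.942, 0.336, -0.003], [0.336, -0.942, 0.006], [-0.0, -0.007, -1.0]]
wrist_force: [0.5, 1.0, 0.9]
grip_width: 0.428
clock: 8.95
eef_pos: [0.5036, -0.2379, 0.0155]
tool_rot: [[0.942, 0.336, -0.002], [0.336, -0.942, 0.006], [-0.0, -0.007, -1.0]]
wrist_force: [-0.2, 0.4, -0.2]
grip_width: 0.426
clock: 9.2
eef_pos: [0.504, -0.2381, 0.0149]
tool_rot: [[0.942, 0.336, -0.002], [0.336, -0.942, 0.006], [0.0, -0.006, -1.0]]
wrist_force: [0.3, 0.2, -0.2]
grip_width: 0.428
```

```bash
python3 -m creep '[[0,0,0.15,0,0,0,-1],[0,0,0,0,0,0,-1]]'
python3 -m creep '[[0,0,0.1,0,0,0,-1],[0,0,0,0,0,0,-1]]'
```

```text
clock: 9.45
eef_pos: [0.5043, -0.2383, 0.015]
tool_rot: [[0.942, 0.336, -0.001], [0.336, -0.942, 0.005], [0.001, -0.005, -1.0]]
wrist_force: [-0.8, -0.8, 0.2]
grip_width: 0.428
clock: 9.7
eef_pos: [0.5045, -0.2384, 0.0148]
tool_rot: [[0.942, 0.336, -0.0], [0.336, -0.942, 0.005], [0.002, -0.004, -1.0]]
wrist_force: [-0.6, 0.7, 1.1]
grip_width: 0.428
```

The z stalls at 0.015, the value predicted for the dish floor, so I'll release.

```bash
python3 -m creep '[[0,0,0,0,0,0,0],[0,0,0,0,0,0,0.1],[0,0,0,0,0,0,0.4],[0,0,0,0,0,0,0.4],[0,0,0,0,0,0,0.4]]'
python3 -m creep '[[0,0,-1.5,0,0,0,0.4],[0,0,-3,0,0,0,0.4],[0,0,-4.5,0,0,0,0.4],[0,0,-4.5,0,0,0,1],[0,0,-4.5,0,0,0,1],[0,0,0,0,0,0,1]]'
python3 - <<'E'
from h import *
goto([.5345,.256,.2])
b=grab("scene","pics/s6.png")
cv2.imwrite("pics/c6.png",cv2.resize(b["image"][120:200,120:220,::-1],None,fx=7,fy=7,interpolation=cv2.INTER_CUBIC))
E
```

```text
clock: 10.32
eef_pos: [0.5043, -0.2383, 0.0141]
tool_rot: [[0.942, 0.336, -0.001], [0.336, -0.942, 0.005], [0.001, -0.005, -1.0]]
wrist_force: [0.1, -0.6, 0.6]
grip_width: 0.701
clock: 11.08
eef_pos: [0.5041, -0.2391, 0.2056]
tool_rot: [[0.942, 0.336, 0.002], [0.336, -0.942, 0.003], [0.003, -0.002, -1.0]]
wrist_force: [0.1, 0.1, -0.7]
grip_width: 1.002
clk 11.07 tcp [ 0.5041 -0.2391  0.2056] need tool cm [ 19.5  -45.6    0.73] grip 1.002 F [ 0.1  0.1 -0.7]
```

View pics/c6.png

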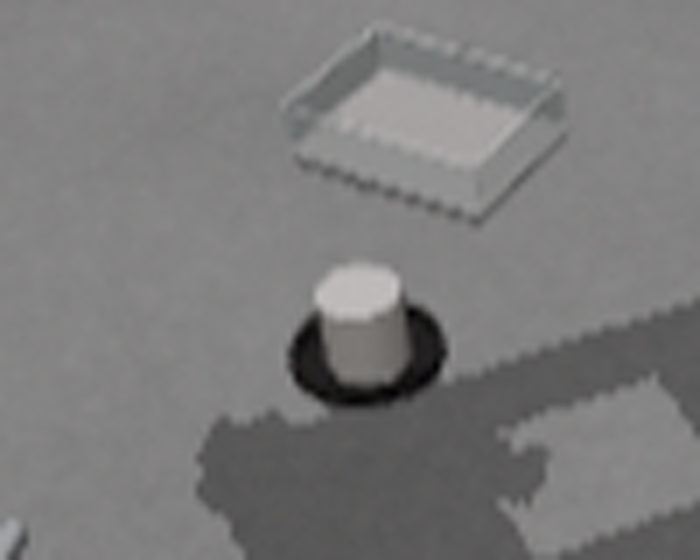

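The cap stands upright in the dish: rim at crop (365,365), dish centre about (367,352). I'll measure it, and get the nozzle azimuth from the clear top view.

```bash
python3 - <<'E'
from h import *
b=load("pics/s6.png"); im=b["image"].astype(int); m=((im.min(2)>160)).astype(np.uint8); m[:155]=0;m[170:]=0;m[:,:160]=0;m[:,190:]=0
ys,xs=np.nonzero(m); print("cap top",xs.mean(),ys.mean(),plane(b,xs.mean(),ys.mean(),.041))
a=load("pics/t3.png"); g=a["image"].astype(float).mean(2)[190:225,150:195]
m=(g<60); m[:12]=0; m[20:]=0; m[:,:16]=0; m[:,24:]=0
ys,xs=np.nonzero(m); print(len(xs)); 
tip=plane(a,169.6,195.8,.112); print("tip",tip, np.degrees(np.arctan2(tip[1]-.256,tip[0]-.5345)))
w=(g>145).astype(np.uint8); cs,_=cv2.findContours(w,cv2.RETR_EXTERNAL,cv2.CHAIN_APPROX_NONE); c=max(cs,key=cv2.contourArea); (x,y),r=cv2.minEnclosingCircle(c); print("shoulder",x+150,y+190,r,plane(a,x+150,y+190,.093))
E
```

```text
cap top 170.57746478873239 161.08450704225353 [ 0.50284785 -0.23946817  0.041     ]
23
tip [0.56206223 0.25633458 0.112     ] 0.6954935407741667
shoulder 170.71311569213867 206.9918041229248 7.356401443481445 [0.53370047 0.25641963 0.093     ]
```

```bash
python3 -m creep '[[1,-2.4,0,0,0,0,1],[2,-4.6,0,0,0,0,1],[2,-4.6,0,0,0,0,1],[2,-4.6,0,0,0,0,1],[2,-4.6,0,0,0,0,1],[2,-4.6,0,0,0,0,1],[2,-4.6,0,0,0,0,1],[2,-4.6,0,0,0,0,1],[2,-4.6,0,0,0,0,1],[1.5,-4,0,0,0,0,1],[0,0,0,0,0,0,1],[0,0,0,0,0,0,1]]'
python3 -c "
from h import *
goto([.5345,.256,.2])"
```

```text
clock: 12.62
eef_pos: [0.5277, 0.245, 0.1968]
tool_rot: [[0.942, 0.334, -0.016], [0.334, -0.942, 0.005], [-0.013, -0.01, -1.0]]
wrist_force: [0.4, 0.2, 0.5]
grip_width: 1.0
clk 12.62 tcp [0.5277 0.245  0.1968] need tool cm [ 1.01 -0.81 -0.33] grip 1.0 F [0.4 0.2 0.5]
```

Tip re-read: crop row 12.3 is v≈202, which gives x≈0.546 and azimuth ≈1°, i.e. can x ≈ world +x. The cap is 1 mm from the dish centre. Now the can grasp, with the small tool tilt corrected on the way.

```bash
python3 -m creep '[[0.7,-0.6,0,-0.5,0.7,0,1],[0.3,-0.2,2,0,0,0,1],[0,0,3,0,0,0,1],[0,0,0,0,0,0,1]]'
python3 -c "
from h import *
goto([.5340,.2562,.056])"
```

```text
clock: 13.12
eef_pos: [0.5358, 0.2541, 0.1459]
tool_rot: [[0.944, 0.33, 0.002], [0.33, -0.944, 0.0], [0.002, 0.0, -1.0]]
wrist_force: [1.0, -0.0, 0.5]
grip_width: 1.001
clk 13.12 tcp [0.5358 0.2541 0.1459] need tool cm [-0.12 -0.26  8.99] grip 1.001 F [ 1.  -0.   0.5]
```

```bash
python3 -m creep '[[-0.1,-0.2,2.5,0,0,0,1],[0,0,3,0,0,0,1],[0,0,2,0,0,0,1],[0,0,1,0,0,0,1],[0,0,0,0,0,0,1]]'
python3 - <<'E'
from h import *
goto([.5340,.2562,.056])
b=grab("scene","pics/s7.png")
cv2.imwrite("pics/c7.png",cv2.resize(b["image"][150:260,270:390,::-1],None,fx=5,fy=5,interpolation=cv2.INTER_CUBIC))
E
```

```text
clock: 13.75
eef_pos: [0.5383, 0.2552, 0.0658]
tool_rot: [[0.945, 0.328, 0.01], [0.328, -0.945, 0.002], [0.011, 0.002, -1.0]]
wrist_force: [-0.4, 0.0, -0.8]
grip_width: 1.0
clk 13.75 tcp [0.5383 0.2552 0.0658] need tool cm [-0.39 -0.24  0.97] grip 1.0 F [-0.4  0.  -0.8]
```

View pics/c7.png

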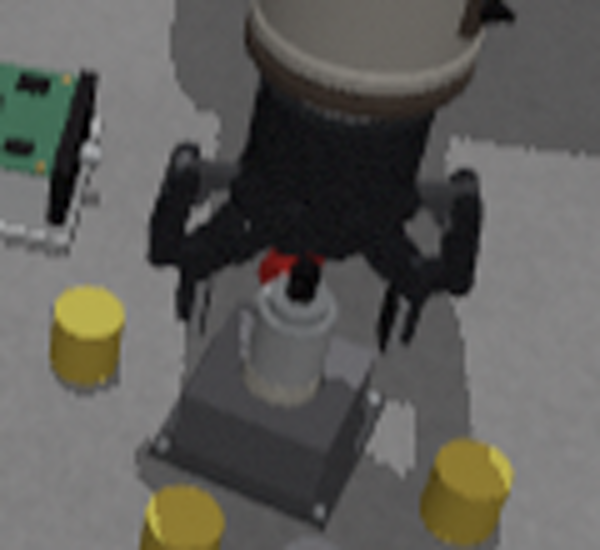

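The fingers straddle the can with the head clear below the palm (crop (302,280)). I'll make the final correction and close.

```bash
python3 -m creep '[[-0.4,-0.2,0.4,0,-0.5,0,1],[0,0,0.4,0,0,0,1],[0,0,0,0,0,0,1]]'
python3 -c "
from h import *
goto([.5340,.2562,.056])"
```

```text
clock: 14.18
eef_pos: [0.5347, 0.2562, 0.0597]
tool_rot: [[0.945, 0.328, 0.005], [0.328, -0.945, 0.0], [0.005, 0.002, -1.0]]
wrist_force: [0.0, -0.2, -0.3]
grip_width: 1.001
clk 14.18 tcp [0.5347 0.2562 0.0597] need tool cm [-0.07 -0.03  0.37] grip 1.001 F [ 0.  -0.2 -0.3]
```

```bash
python3 -m creep '[[0,0,0.3,0,0,0,1],[0,0,0,0,0,0,-1],[0,0,0,0,0,0,-1],[0,0,0,0,0,0,-1],[0,0,0,0,0,0,-1],[0,0,0,0,0,0,-1],[0,0,0,0,0,0,-1]]' 60
```

```text
clock: 15.05
eef_pos: [0.535, 0.2562, 0.057]
tool_rot: [[0.945, 0.328, 0.006], [0.328, -0.945, 0.0], [0.005, 0.002, -1.0]]
wrist_force: [0.4, -0.3, 0.6]
grip_width: 0.414
```

```bash
python3 -m creep '[[0,0,-1,0,0,0,-1],[0,0,-2,0,0,0,-1],[0,0,-2.5,0,0,0,-1],[0,0,-2.5,0,0,0,-1],[0,0,-2.5,0,0,0,-1],[0,0,-2.5,0,0,0,-1],[0,0,-1.5,0,0,0,-1],[0,0,0,0,0,0,-1]]'
python3 - <<'E'
from h import *
goto([.5340,.2562,.056]); print(np.round(status.state()["joint_positions"],1))
b=grab("scene","pics/s8.png")
cv2.imwrite("pics/c8.png",cv2.resize(b["image"][100:250,250:400,::-1],None,fx=4,fy=4,interpolation=cv2.INTER_CUBIC))
E
```

```text
clock: 16.05
eef_pos: [0.5337, 0.2561, 0.2101]
tool_rot: [[0.945, 0.328, 0.006], [0.328, -0.945, 0.0], [0.006, 0.002, -1.0]]
wrist_force: [-0.4, -0.0, -2.1]
grip_width: 0.42
clk 16.05 tcp [0.5337 0.2561 0.2101] need tool cm [-0.06 -0.03 15.41] grip 0.42 F [-0.4 -0.  -2.1]
[18.2 10.9 82.2 -0.1 86.6 89.1]
```

View pics/c8.png

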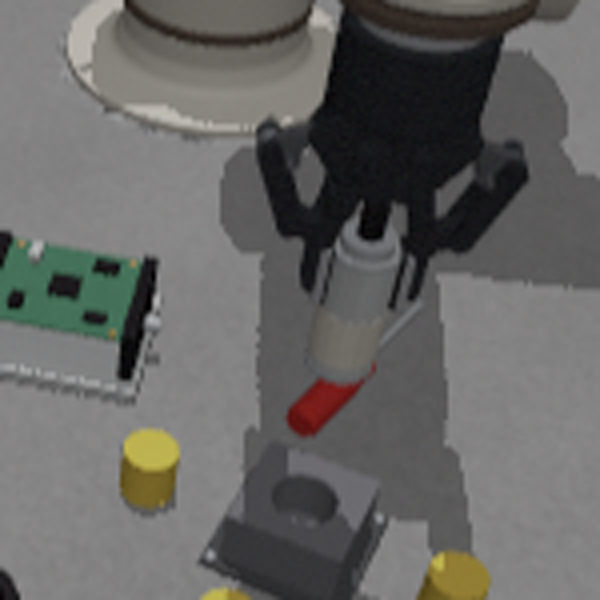

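The can is out of the pocket and held firmly at crop (355,305). Since the nozzle faces +x, I'll turn it half round about the vertical so it faces the robot. That puts the tool in an easy outward tilt, and joint 6 goes from about 89 to about -91.

```bash
python3 -m creep '[[0,0,0,0,0,-6,-1],[0,0,0,0,0,-10.5,-1],[0,0,0,0,0,-10.5,-1],[0,0,0,0,0,-10.5,-1],[0,0,0,0,0,-10.5,-1],[0,0,0,0,0,-10.5,-1],[0,0,0,0,0,-10.5,-1],[0,0,0,0,0,-10.5,-1],[0,0,0,0,0,-10.5,-1],[0,0,0,0,0,-10.5,-1],[0,0,0,0,0,0,-1]]'
python3 -c "
from h import *
print(np.round(status.state()['joint_positions'],1))"
```

```text
clock: 17.48
eef_pos: [0.5293, 0.2545, 0.1942]
tool_rot: [[-0.53, 0.848, -0.014], [0.848, 0.53, -0.006], [0.002, -0.016, -1.0]]
wrist_force: [0.6, 0.2, -1.0]
grip_width: 0.416
[ 18.2  11.5  83.3  -0.1  86.1 -13.8]
```

```bash
python3 -m creep '[[0,0,-0.4,0,0,-10.5,-1],[0,0,-0.4,0,0,-10.5,-1],[0,0,-0.4,0,0,-10.5,-1],[0,0,-0.4,0,0,-10.5,-1],[0,0,-0.4,0,0,-10.5,-1],[0,0,-0.3,0,0,-10.5,-1],[0,0,-0.2,0,0,-10,-1],[0,0,0,0,0,0,-1]]'
python3 - <<'E'
from h import *
goto([.582,.04,.2]); R=np.array(status.state()["tool_rot"]); print(np.round(status.state()["joint_positions"],1), np.degrees(np.arctan2(R[1,0],R[0,0])))
b=grab("scene","pics/s9.png");a=grab("top","pics/t9.png")
cv2.imwrite("pics/c9.png",cv2.resize(b["image"][100:250,250:400,::-1],None,fx=4,fy=4,interpolation=cv2.INTER_CUBIC))
E
```

```text
clock: 18.48
eef_pos: [0.528, 0.2541, 0.2136]
tool_rot: [[-0.967, -0.255, -0.023], [-0.255, 0.967, -0.009], [0.024, -0.003, -1.0]]
wrist_force: [-0.1, -0.1, -1.0]
grip_width: 0.42
clk 18.48 tcp [0.528  0.2541 0.2136] need tool cm [  0.2  -22.07   1.43] grip 0.42 F [-0.1 -0.1 -1. ]
[ 18.2  11.2  81.4  -0.1  88.8 -86.5] -165.23622865095697
```

View pics/c9.png

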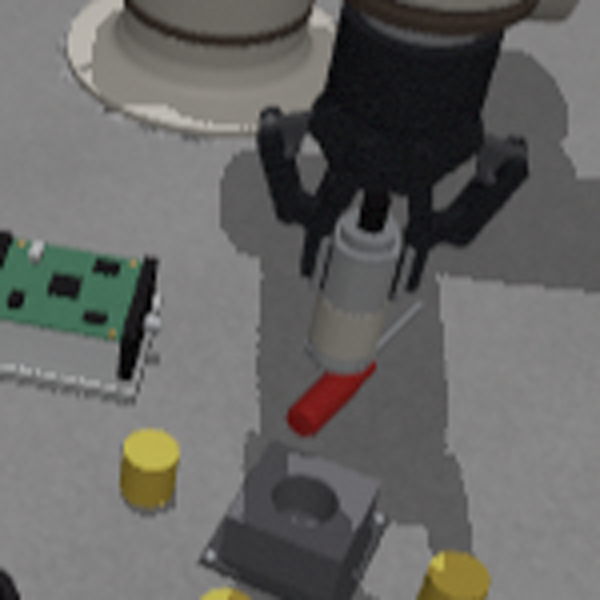

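The can is still held and now turned by 176°. Next I'll carry it sideways.

```bash
python3 -m creep '[[0,-2.5,0,0,0,0,-1],[0,-4,0,0,0,0,-1],[0,-4,0,0,0,0,-1],[0,-4,0,0,0,0,-1],[0,-4,0,0,0,0,-1],[0,-2.5,0,0,0,0,-1],[0,0,0,0,0,0,-1]]'
python3 - <<'E'
from h import *
goto([.582,.04,.2]); R=np.array(status.state()["tool_rot"]); print(R.T@[0,-1,0])
E
```

```text
clock: 19.45
eef_pos: [0.5789, 0.0442, 0.2119]
tool_rot: [[-0.976, -0.216, -0.025], [-0.215, 0.976, -0.009], [0.027, -0.004, -1.0]]
wrist_force: [0.2, -0.2, -0.4]
grip_width: 0.416
clk 19.45 tcp [0.5789 0.0442 0.2119] need tool cm [-0.24 -0.47  1.19] grip 0.416 F [ 0.2 -0.2 -0.4]
[ 0.21535784 -0.97648995  0.00940115]
```

```bash
cat >> h.py <<'E'
def can():
    s=status.state(); R=np.array(s["tool_rot"]); e=np.array(s["eef_pos"])
    Xt=np.array([.945,.328,0]); Xt/=np.linalg.norm(Xt); x=R@Xt; z=-R[:,2]; base=e+.049*R[:,2]
    sp=base+.163*x+.104*z; B=np.array([.428,.040,.05])
    print("base",base.round(3),"tilt",np.degrees(np.arccos(z[2])).round(1),"spray below level",np.degrees(np.arcsin(-x[2])).round(1),"az",np.degrees(np.arctan2(x[1],x[0])).round(1),"sp",sp.round(3),"err cm tool",(100*R.T@(B-sp)).round(2),"J",np.round(s["joint_positions"],0))
E
python3 -m creep '[[0,0,0,3.4,-9.8,0,-1],[0,0,0,3.4,-9.8,0,-1],[0,0,0,3.4,-9.8,0,-1],[0,0,0,3.4,-9.8,0,-1],[0,0,0,2,-6,0,-1],[0,0,0,0,0,0,-1]]'
python3 -c "
from h import *
can(); goto([.58,.04,.13])"
```

```text
clock: 20.2
eef_pos: [0.5772, 0.0482, 0.2099]
tool_rot: [[-0.673, -0.096, 0.733], [-0.239, 0.967, -0.093], [-0.7, -0.238, -0.673]]
wrist_force: [0.5, -0.2, -1.0]
grip_width: 0.423
base [0.613 0.044 0.177] tilt 47.7 spray below level 47.7 az 172.2 sp [0.428 0.068 0.126] err cm tool [ 6.04 -0.91  5.4 ] J [  0. -15. 120. -12.  28. -93.]
clk 20.2 tcp [0.5772 0.0482 0.2099] need tool cm [5.61 1.08 5.66] grip 0.423 F [ 0.5 -0.2 -1. ]
```

```bash
python3 -m creep '[[1.3,-0.2,1.2,0,0,0,-1],[1.5,-0.2,1.4,0,0,0,-1],[1.5,-0.2,1.4,0,0,0,-1],[1,-0.1,0.9,0,0,0,-1],[0.3,0,0.3,0,0,0,-1],[0,0,0,0,0,0,-1],[0,0,0,0,0,0,-1]]'
python3 - <<'E'
from h import *
can(); goto([.58,.04,.13])
b=grab("scene","pics/s10.png");a=grab("top","pics/t10.png")
cv2.imwrite("pics/c10.png",cv2.resize(b["image"][90:250,170:360,::-1],None,fx=4,fy=4,interpolation=cv2.INTER_CUBIC)[:600])
E
```

```text
clock: 21.08
eef_pos: [0.5818, 0.0242, 0.1392]
tool_rot: [[-0.679, -0.091, 0.728], [-0.227, 0.97, -0.091], [-0.698, -0.227, -0.679]]
wrist_force: [-0.6, 0.2, -2.7]
grip_width: 0.42
base [0.617 0.02  0.106] tilt 47.2 spray below level 47.2 az 171.3 sp [0.432 0.046 0.057] err cm tool [ 0.91 -0.38  0.22] J [ -4. -10. 125.  -8.  18. -99.]
clk 21.07 tcp [0.5818 0.0242 0.1392] need tool cm [0.4  1.76 0.36] grip 0.42 F [-0.6  0.2 -2.7]
```

View pics/c10.png

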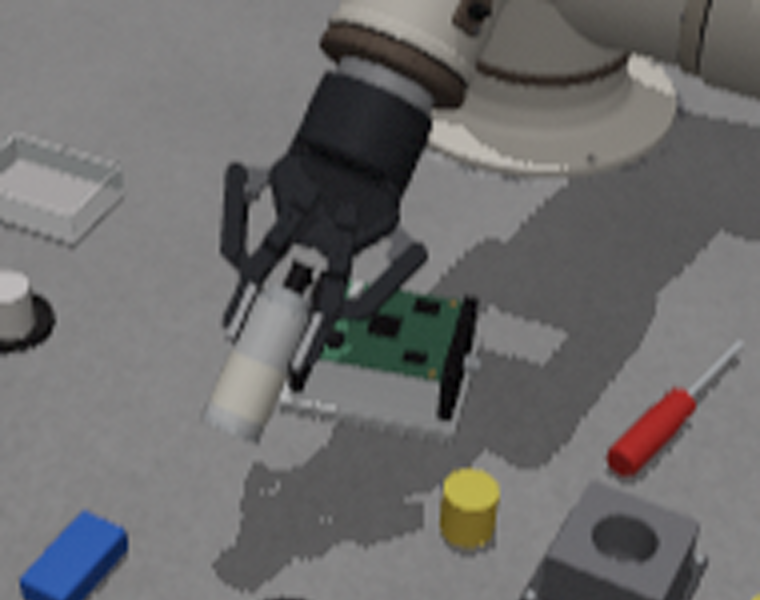

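View pics/t10.png

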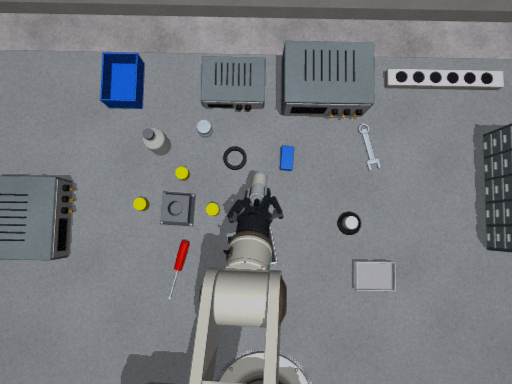

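The can is tilted over the board with its base at crop (235,420) and the head at (300,275), and everything else looks untouched. I'll check the can's real pose (possible slip in the grip) by projecting the modelled base.

```bash
python3 - <<'E'
from h import *
s=status.state(); R=np.array(s["tool_rot"]); e=np.array(s["eef_pos"]); base=e+.049*R[:,2]
b=load("pics/s10.png");a=load("pics/t10.png"); im=b["image"][90:240,170:300,::-1].copy()
im=cv2.resize(im,None,fx=4,fy=4,interpolation=cv2.INTER_CUBIC); ia=cv2.resize(a["image"][160:230,220:310,::-1],None,fx=6,fy=6,interpolation=cv2.INTER_CUBIC)
x=R@(np.array([.945,.328,0])); z=-R[:,2]; y=np.cross(z,x)
for h,r in((0,.019),(.085,.019),(.112,.007)):
    for t in np.linspace(0,2*np.pi,24,endpoint=False):
        P=base+h*z+r*(np.cos(t)*x+np.sin(t)*y)
        u,v=proj(b,P); cv2.circle(im,(int((u-170+.5)*4),int((v-90+.5)*4)),1,(0,0,255),-1)
        u,v=proj(a,P); cv2.circle(ia,(int((u-220+.5)*6),int((v-160+.5)*6)),1,(0,0,255),-1)
cv2.imwrite("pics/c11.png",im[80:]);cv2.imwrite("pics/c11b.png",ia)
E
```

```text
(no output)
```

View pics/c11.png

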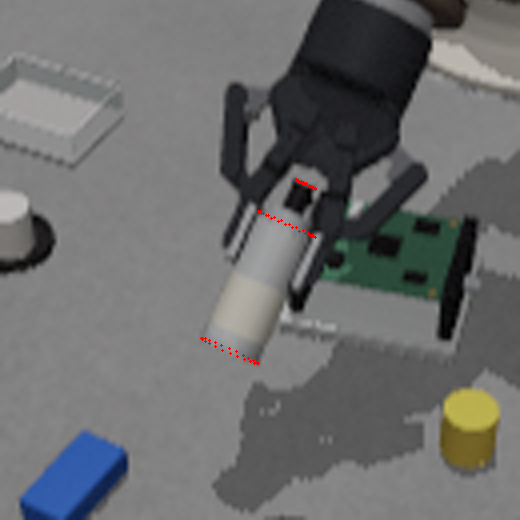

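View pics/c11b.png

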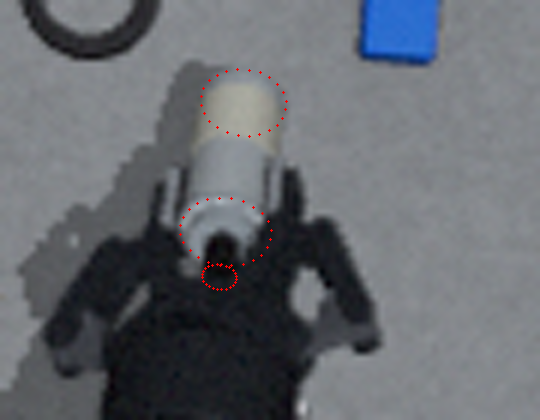

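The model outline fits both views to within about 1 px, so there is no slip. One small final correction, then settle.

```bash
python3 -m creep '[[0.4,-0.2,0.1,0,0,0,-1],[0.3,-0.1,0.1,0,0,0,-1],[0,0,0,0,0,0,-1],[0,0,0,0,0,0,-1],[0,0,0,0,0,0,-1],[0,0,0,0,0,0,-1]]'
python3 - <<'E'
from h import *
can(); s=status.state(); print(np.abs(s["qvel"]).max())
b=grab("scene","pics/s12.png"); a=grab("top","pics/t12.png"); can()
i0=load("pics/top0.png")["image"].astype(int); print("qvel",np.abs(status.state()["qvel"]).max())
d=np.abs(a["image"].astype(int)-i0).max(2)>40
cv2.imwrite("pics/diff.png",(d*255).astype(np.uint8))
im=b["image"].astype(int); m=(im.min(2)>160).astype(np.uint8); m[:155]=0;m[170:]=0;m[:,:160]=0;m[:,190:]=0
ys,xs=np.nonzero(m); print("cap",plane(b,xs.mean(),ys.mean(),.041))
E
```

```text
clock: 21.92
eef_pos: [0.5785, 0.0192, 0.1339]
tool_rot: [[-0.679, -0.091, 0.729], [-0.228, 0.969, -0.091], [-0.698, -0.228, -0.679]]
wrist_force: [0.5, 0.0, -1.3]
grip_width: 0.416
base [0.614 0.015 0.101] tilt 47.3 spray below level 47.3 az 171.3 sp [0.429 0.041 0.052] err cm tool [ 0.2  -0.05  0.04] J [  -5.  -10.  125.   -6.   17. -101.]
0.06661753083215985
base [0.614 0.015 0.101] tilt 47.3 spray below level 47.3 az 171.3 sp [0.429 0.041 0.052] err cm tool [ 0.2  -0.05  0.04] J [  -5.  -10.  125.   -6.   17. -101.]
qvel 0.1055188211686886
cap [ 0.50237001 -0.23927062  0.041     ]
```

View pics/diff.png

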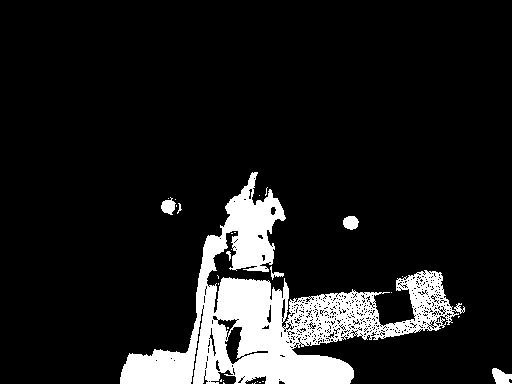

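View pics/s12.png

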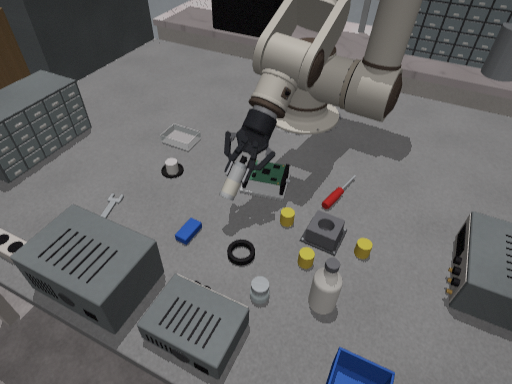

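The difference picture shows changes only at the can (168,207), the cap in the dish (350,222), and the arm and its shadow. No bystander has moved, so I'll hand in.

```bash
python3 -c "
from h import *
print(hand_in())"
```

```text
the job is handed in; nothing more can be done
None
```

The job is handed in at about 22 s of the 59 s allowed; no verdict was reported. The cap is in the dish, and the arm is holding the tilted can with its nozzle aimed at the board.

- **Cap:** I lifted it off the can and set it down on the dish floor, then let go. It stands upright about 1 mm from the dish centre.
- **Can:** I drew it from the holder, turned it half round so the nozzle faces the robot, and tilted it.
    - It is tilted 47° from upright, with the spray direction 47° below level and the base 101 mm up.
    - The point 150 mm out of the nozzle is about 2 mm from the board's middle, worked out from the measured arm pose and my measured board position. The can's drawn outline matched both camera views to about 1 px just before the last 8 mm correction, so it had not slipped by then.
    - The arm was still, and the grip opening of 0.416 matches the can.
- **Bystanders:** comparing top views from before and after shows changes only at the can, the cap and the arm with its shadow.

**Disagreement with the brief:** it says the nozzle starts facing the robot (-x), but both cameras showed it facing away (+x, about 1°). I went by the images. The spout was too hidden to see again in the final pose, so its direction there comes from that reading plus the measured turn.

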